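Unpin the roll slicer's blade frame for cleaning

ROBOT

A 7-joint arm with a two-finger parallel gripper is mounted at the origin on the work surface. World frame = base frame: x ahead of the robot, y to its left, z up, the work surface at z = 0. Lengths are in m, angles in rad, forces in N, time in s.
With the tool pointing down it reaches from about 0.4 to 0.9 m from the base axis. Payload 5.5 kg.
Tool frame: the origin (TCP) lies at the very end of the fingers, on their centre line; the grasp point (between the pads) lies 19 mm behind it; z points along the fingers, y is the line along which they close (so a half turn about z gives the same grasp; the last joint's range is limited). The gripper opens to 85 mm and grips with 20 to 120 N. Pads are 22 mm wide; open, the fingers measure 114 mm over their backs; the gripper's body (76 mm by 85 mm) begins 54 mm behind the grasp point. The pads swing forward as they close: fully open they stand 13 mm farther back than shut.
Start: joints at [-1.007, 0.501, -0.427, 1.55, 0.221, 1.138, -0.21], TCP at [0.193, 0.621, 0.202] pointing down, gripper open.
Joint ranges: [-2.88, 2.88], [-0.31, 2.03], [-1.54, 1.56], [0.2, 2.42], [-1.41, 4.55], [0.19, 2.02], [-2.57, 2.57]. Speed limits (rad/s): [2.57, 2.57, 3.14, 3.14, 3.14, 3.14, 3.14].

INTERFACE

Orientations are given as a unit quaternion [w, x, y, z].
In Python, from plant import env gives the robot as it stands.
- The arm moves only by the tool play_rows, never from a script. Its arguments are lists of equal length, an entry for each row: "angular": the turn, a rotation vector about the tool's x, y, z in degrees, a list of three; "delta_pos": the shift along the tool's x, y, z in mm, a list of three; "fingers": the finger opening in mm, from 0 to 85.4. In form: {"angular": [[wx, wy, wz], ...], "delta_pos": [[x, y, z], ...], "fingers": [fingers, ...]}. A call has 1 to 10 rows; each row shifts and turns the commanded pose from where the row before left it, along the tool's axes as they then stand; what a row does not reach is not made up. A row lasts 1/12 s, in which the tool goes at most 41.7 mm and 7.16 degrees, less where a joint would pass 70% of its speed; a pose out of reach is approached as far as the arm can. A call is refused whole if a number of a shift passes 41.7 or a number of a turn 7.16, either way. A call with a gripper value outside its range is refused whole. The fingers move at their own pace and stop on an object; "newtons" is the grip in N (left out, the last holds). Time passes only in rows, so rows that do not move let the fingers close. It gives the time, the measured TCP pose, the force, the opening and the grip force at its end, in the units of the state.
- env.get_obs(): the state, without advancing time (a new reading comes with each control period).
- env.camera(name): name is "scene" or "top"; returns a dict with "img" (400x640x3 uint8, blue, green, red), "fx", "fy", "cx", "cy" (pixels), "position" and "rotation" of the camera in the world. Camera axes: x right, y down, z forward; pixel columns grow to the right and rows downward; lengths in m; the calibration is good to about 2 mm. A picture is of the moment at which its call begins. There is no depth.
- env.hand_in(): hands the job in; it is judged then, once.
The state is a dict: "time": time; "joint_pos": joint angles; "joint_velocities": joint speeds; "effort": joint torques, N m; "tool_pos": TCP position; "tool_rot": TCP orientation; "wrist_force": force on the tool from outside, world axes, zero at the start; "ft_torque": the same for the moment, N m; "grip_width": finger opening in m; "finger_force": force on a finger pad.
Only numpy, scipy, OpenCV 4.12 (cv2) and the standard library are available. Lean on these libraries where they do the work, as an engineer would, in place of code of your own. Each camera call takes 0.05 s, during which the arm holds its last target. There are 200 camera calls.

TASK

Take the blade frame out of the roll slicer for cleaning: pull the red T-handle of the sprung plunger up, twist it about a quarter turn so that it stays latched up, and let go of it. Then slide the frame by its blue handle out from under the steel bridge, and lay it flat within the edges of the green cutting board, lowering it in the gripper rather than dropping it. Leave the plunger latched up, and do not disturb the bowl, the bottle or the tongs.

Things in the scene. Friction and masses are not known exactly. Their poses are not given: they have to be found in the camera images.
- slicer: Roll slicer, fixed. Dark grey bed 240 x 124 mm (x, y), origin under its centre, top face at z = 20 mm. Guide rails along x, 14 mm high, inner faces at y = +-41.5 mm. A steel bridge (x 31 to 75 mm, 90 mm wide, z 32 to 44 mm) crosses the bed and carries the plunger at x = 53 mm, y = 0. The frame slides out to -x, the open end.
- knob_grip (a point): Grip point of the red T-handle on the plunger: upright bar 38 mm long (its own x), 13 mm thick (its y: grip across it), reaching 16 mm below and 12 mm above the point. Point 86 mm above the counter with the plunger down; the bar then lies along the slicer's x (+-0.1 rad). Under it a dark collar 26 mm across, its top 28 mm below the point.
- plunger (a joint): Lift of the plunger, m: 0 = down, its 8 mm pin in the tongue's hole; stop at 0.018. A spring pushes down, 6 N at 0, 10 N at 0.016. A cross lug in the collar's slot bars twisting until lifted over 0.014; then twisted over 0.4 rad either way and let go, it rests on the collar at about 0.013, the pin clear of the tongue.
- knob (a joint): Twist of the T-handle about the vertical, rad, counter-clockwise positive: 0 = lug in line with the slot; turns either way, stops at +-1.6. Only light friction resists it once lifted.
- cassette_grip (a point): Centre of the blade frame's blue handle bar (112 x 14 x 18 mm; x, y, z), 49 mm above the frame's underside, 24 mm clear above its rim. Frame 0.24 to 0.48 kg: white rim 130 x 76 x 16 mm with steel blades; a steel tongue (36 x 8 mm) juts 48 mm to +x under the bridge. Axes as the slicer's. Slid 60 mm to the slicer's -x, it is clear of the bridge and can be lifted.
- cassette_front (a point): Middle of the frame's -x end at its underside, 65 mm to -x of the handle's centre.
- cassette_tail (a point): Middle of the end of the frame's tongue at its underside, 113 mm to +x of the handle's centre.
- board: Green cutting board lying on the counter, fixed, 300 x 220 x 20 mm (x, y, z), left or right of the slicer. Origin at the centre of its underside; its top is at z = 20 mm.
- pan: Steel pan of foil-wrapped rolls, fixed, 300 x 200 mm, 75 mm high with the rolls, on the other side of the slicer from the board. Origin under its centre.
- bowl_mid (a point): White bowl, 90 mm across, 50 mm high, loose: not to be disturbed. The point is on its axis half-way up.
- bottle_mid (a point): Dark sauce bottle with a red cap, 56 mm across, 150 mm high, loose: not to be disturbed. The point is on its axis half-way up.
- tongs_mid (a point): Steel serving tongs, about 220 x 52 x 10 mm, lying on the counter beyond the slicer, loose: not to be disturbed. The point is their middle.
Mind the look-alikes: they are no part of the job. Leave any yellow look-alike of the part that bears cassette_grip alone.

How it is judged:
On the way, in this order (a step that is already met when the one before it is completed fails the run):
1. the plunger stays latched up with the gripper off it, the frame still in the slicer (value of joint plunger above 0.009 m and contact force between the fingers and slicer below 0.1 N and x of cassette_tail in the frame of slicer above 0.055 m), for 0.3 s.
2. the frame has been slid out from under the bridge (x of cassette_tail in the frame of slicer below 0.033 m), for 0.05 s.
3. the frame is lowered to within 15 mm of the board while the fingers still hold it (contact force between the fingers and cassette above 1 N and z of each of cassette_front, cassette_tail in the frame of board below 0.035 m and x of cassette_grip in the frame of board between -0.15 and 0.15 m and y of cassette_grip in the frame of board between -0.11 and 0.11 m), for 0.04 s.
At the end, for the whole second after the job is handed in: The blade frame lies at rest, upright and flat (within 0.06 rad, underside within 5 mm of the board's top), both its ends within the edges of the green board, and the plunger is still latched up (lift over 9 mm) (value of joint plunger above 0.009 m and x of cassette_front in the frame of board between -0.15 and 0.15 m and y of cassette_front in the frame of board between -0.11 and 0.11 m and x of cassette_tail in the frame of board between -0.15 and 0.15 m and y of cassette_tail in the frame of board between -0.11 and 0.11 m and z of cassette_front in the frame of board between 0.016 and 0.025 m and z of cassette_tail in the frame of board below 0.025 m and angle between cassette_grip's own z axis and vertical below 0.06 rad and linear speed of cassette below 0.02 m/s); the robot touches nothing.
It fails at once if bowl: disturbed (moved more than 25 mm) (distance of bowl_mid from where it was at the start of the episode above 0.025 m).
It fails at once if bottle: disturbed (moved more than 25 mm) (distance of bottle_mid from where it was at the start of the episode above 0.025 m).
It fails at once if tongs: disturbed (moved more than 25 mm) (distance of tongs_mid from where it was at the start of the episode above 0.025 m).
It also fails if it takes over 59 s, if anything falls off the work surface, if the arm or the gripper's body presses on something with over 40 N, if the wrist force passes 120 N, or if a joint passes its speed limit or range.

## Working session

There is one attempt and no reset: what is moved stays moved. The work goes in short steps, Python scripts to look and compute and a tool call to move; the robot and the scene stay as the last step left them, time stands still between calls to the robot, and variables do not carry over. Pictures are saved under pics/ and viewed, at most 10 in all, crops included, and the job is handed in when it is done.

Besides the shell and the picture viewer there is one more tool, called after "Call:" in YAML: its name, and indented under it one key for each argument. play_rows: Moves the arm, as the interface text tells. Its arguments: {"type":"object","properties":{"angular":{"type":"array"},"delta_pos":{"type":"array"},"fingers":{"type":"array"},"newtons":{"type":"number"}},"required":["angular","delta_pos","fingers"]}

```bash
mkdir -p pics; ls; cat > h.py <<'E'
import numpy as np, cv2
from plant import env
def cam(n):
    c=env.camera(n); return c
def ray(c,u,v):
    d=np.array([(u-c['cx'])/c['fx'],(v-c['cy'])/c['fy'],1.]); 
    return np.array(c['position']),np.array(c['rotation']).reshape(3,3)@d
def onz(c,u,v,z):
    p,d=ray(c,u,v); return p+d*(z-p[2])/d[2]
def proj(c,P):
    q=np.array(c['rotation']).reshape(3,3).T@(np.array(P)-c['position']); return c['fx']*q[0]/q[2]+c['cx'],c['fy']*q[1]/q[2]+c['cy']
E
python3 - <<'E'
from h import *
for n in('scene','top'):
    c=cam(n); cv2.imwrite(f'pics/{n}0.png',c['img']); print(n,c['fx'],c['cx'],c['cy'],c['position'],np.round(c['rotation'],3).tolist())
o=env.get_obs();print(o['tool_pos'],o['tool_rot'],o['time'])
E
```

```text
pics
scene 404.93026401711757 322.45282189943725 198.50683504013958 [0.96954231 0.67013205 0.69024146] [-0.149, 0.266, 0.848, -0.433]
top 435.6439544279063 317.4880373588492 195.1030307376756 [0.25622375 0.01385203 1.14844503] [0.067, -0.698, 0.71, -0.071]
[0.19240757 0.6201754  0.20145189] [-1.65722861e-04  1.49809465e-01  9.88714508e-01 -8.47562432e-04] 0.1
```

View pics/top0.png

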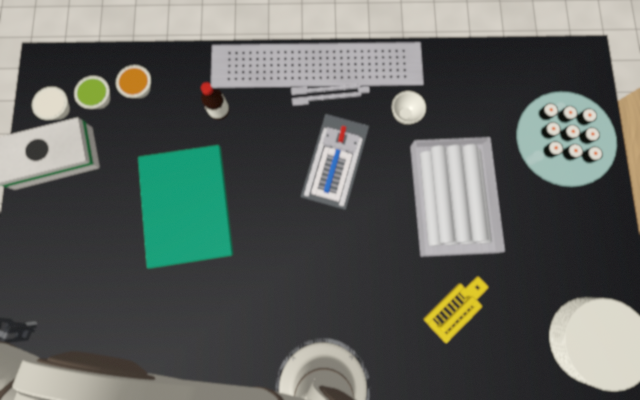

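View pics/scene0.png

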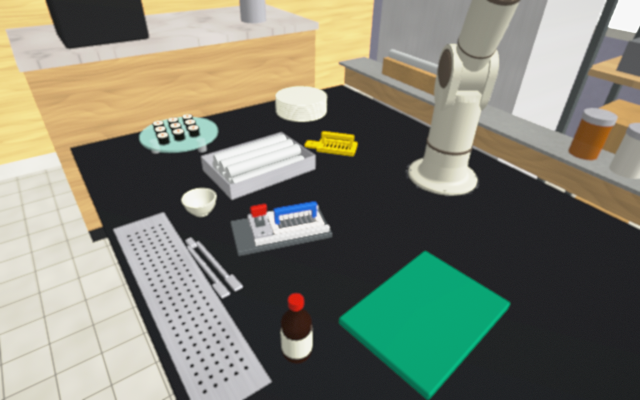

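Top view: the red T-handle is at (342,133), with the bottle's red cap (207,88) as its look-alike. The blue frame handle is at (333,170), with the yellow look-alike at (456,308). The green board is at (185,205), bowl (408,107), tongs (330,94), pan (457,197). I choose the red T and blue bar on the dark slicer bed. Next I measure and check a close crop.

```bash
cat >> h.py <<'E'
from scipy.spatial.transform import Rotation as R
def rotm(c):
    q=np.array(c['rotation'])
    if q.size==9: return q.reshape(3,3)
    return R.from_quat(q[[1,2,3,0]]).as_matrix()
def ray(c,u,v):
    d=np.array([(u-c['cx'])/c['fx'],(v-c['cy'])/c['fy'],1.]); return np.array(c['position']),rotm(c)@d
def proj(c,P):
    q=rotm(c).T@(np.array(P)-c['position']); return c['fx']*q[0]/q[2]+c['cx'],c['fy']*q[1]/q[2]+c['cy']
def tri(a,ua,b,ub):
    p,d=ray(a,*ua);q,e=ray(b,*ub); s=np.linalg.lstsq(np.c_[d,-e],q-p,rcond=None)[0]
    A=p+d*s[0];B=q+e*s[1]; return (A+B)/2,np.linalg.norm(A-B)
def masks(c):
    h=cv2.cvtColor(c['img'],cv2.COLOR_BGR2HSV); H,S,V=cv2.split(h)
    m={'red':((H<8)|(H>172))&(S>130)&(V>90),'blue':(H>98)&(H<125)&(S>130)&(V>80),'green':(H>70)&(H<88)&(S>150)&(V>80)}
    out={}
    for k,v in m.items():
        n,l,s,ce=cv2.connectedComponentsWithStats(v.astype(np.uint8)); out[k]=[(int(s[i,4]),ce[i],cv2.minAreaRect(np.argwhere(l==i)[:,::-1].astype(np.float32))) for i in range(1,n) if s[i,4]>15]
        out[k].sort(key=lambda t:-t[0])
    return out
E
python3 - <<'E'
from h import *
C={n:cam(n) for n in('scene','top')}; M={n:masks(C[n]) for n in C}
for n in M:
  for k in M[n]:
    for a,ce,r in M[n][k]: print(n,k,a,np.round(ce,1),[np.round(x,1) for x in r])
c=C['top']
g=M['top']['green'][0]; b=cv2.boxPoints(g[2]); B=np.array([onz(c,*p,.02) for p in b]); print('board',B.round(3).tolist(),B.mean(0),np.linalg.norm(np.diff(B,axis=0),axis=1))
r=[x for x in M['top']['red'] if abs(x[1][0]-342)<15][0]; bl=M['top']['blue'][0]
rs=[x for x in M['scene']['red'] if abs(x[1][0]-259)<15][0]; bs=M['scene']['blue'][0]
print('red tri',tri(c,r[1],C['scene'],rs[1]),onz(c,*r[1],.095))
print('blue tri',tri(c,bl[1],C['scene'],bs[1]),onz(c,*bl[1],.073))
q=cv2.boxPoints(bl[2]); print('blue box',[onz(c,*p,.078)[:2].round(4).tolist() for p in q])
q=cv2.boxPoints(r[2]); print('red box',[onz(c,*p,.098)[:2].round(4).tolist() for p in q])
# dark bed corners rough
for p in [(326,115),(369,124),(345,208),(302,197)]: print('bed',onz(c,*p,.02).round(3))
for n,p,z in [('bottle',(217,112),.0),('bowl',(408,107),.05),('tongsL',(292,98),.005),('tongsR',(368,93),.005)]: print(n,onz(c,*p,z).round(3))
a=cv2.resize(c['img'][100:215,280:390],None,fx=4,fy=4,interpolation=cv2.INTER_CUBIC)
d=cv2.resize(C['scene']['img'][190:260,220:340],(480,280),interpolation=cv2.INTER_CUBIC)
im=np.zeros((560,480,3),np.uint8); 
w=np.zeros((460,330,3),np.uint8); a=a[:460]; o=np.zeros((460,790,3),np.uint8); aa=cv2.resize(a,(310,324)); o[:324,:310]=aa; o[:280,310:790]=d
cv2.imwrite('pics/crop1.png',o)
E
```

```text
scene red 269 [295.8 301.6] [array([296., 302.]), array([18., 16.]), np.float64(90.0)]
scene red 186 [258.2 209.6] [array([258.4, 209.8]), array([11.6, 17.3]), np.float64(78.7)]
scene blue 410 [294.9 208.9] [array([295.9, 211.3]), array([16.1, 44.7]), np.float64(79.0)]
scene green 13419 [424.9 320.6] [array([424.1, 312.6]), array([121.5, 127.6]), np.float64(40.9)]
top red 127 [205.9  88.4] [array([205.7,  88.4]), array([13. , 10.7]), np.float64(63.4)]
top red 72 [341.8 133.6] [array([341.8, 133.5]), array([ 4.8, 15.5]), np.float64(12.5)]
top blue 192 [331.5 171.3] [array([331.7, 170.4]), array([ 5. , 42.7]), np.float64(16.3)]
top green 9628 [183.9 206.3] [array([183.1, 206.1]), array([115.1,  87.3]), np.float64(83.4)]
board [[0.601, 0.497, 0.02], [0.625, 0.265, 0.02], [0.318, 0.223, 0.02], [0.297, 0.444, 0.02]] [0.46008585 0.35715982 0.02      ] [0.23299484 0.30949934 0.22139025]
red tri (array([ 0.6253892 , -0.06045186,  0.08778551]), np.float64(3.476323269169066e-05)) [ 0.62286354 -0.05993577  0.095     ]
blue tri (array([ 0.53340256, -0.03402526,  0.06739686]), np.float64(0.004683786890230535)) [ 0.53012457 -0.03225903  0.073     ]
blue box [[0.4804, -0.0104], [0.5871, -0.0432], [0.5832, -0.0553], [0.4766, -0.0223]]
red box [[0.6036, -0.0491], [0.6437, -0.0587], [0.6407, -0.0705], [0.6007, -0.0607]]
bed [ 0.703 -0.023  0.02 ]
bed [ 0.675 -0.14   0.02 ]
bed [ 0.444 -0.068  0.02 ]
bed [0.475 0.045 0.02 ]
bottle [0.725 0.28  0.   ]
bowl [ 0.71  -0.243  0.05 ]
tongsL [0.761 0.07  0.005]
tongsR [ 0.772 -0.143  0.005]
```

View pics/crop1.png

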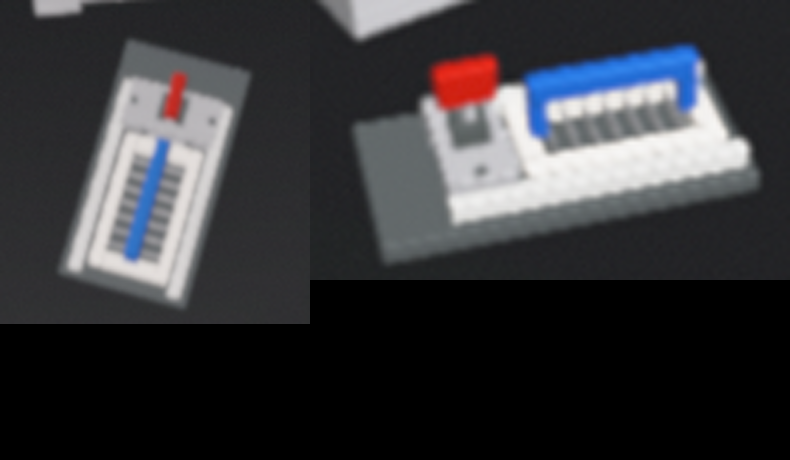

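The crop confirms it: red T-handle on the bridge's collar, blue bar on the white-rimmed frame in the dark bed. The slicer yaw is about -17°, which the tool already matches. The red tri height of 88 mm and the handle sizes agree with those given. Now moving above the plunger.

Call:
play_rows:
  angular:
    - [0,0,0]
    - [0,0,0]
    - [0,0,0]
    - [0,0,0]
    - [0,0,0]
    - [0,0,0]
    - [0,0,0]
    - [0,0,0]
    - [0,0,0]
    - [0,0,0]
  delta_pos:
    - [-20,-17,0]
    - [-20,-17,0]
    - [-20,-17,0]
    - [-20,-17,0]
    - [-20,-17,0]
    - [-20,-17,0]
    - [-20,-17,0]
    - [-20,-17,0]
    - [-20,-17,0]
    - [-20,-17,0]
  fingers: [60,60,60,60,60,60,60,60,60,60]
  newtons: 60

```text
time: 1.03
tool_pos: [0.3337, 0.3979, 0.2024]
tool_rot: [-0.0, 0.15, 0.989, -0.0]
wrist_force: [0.9, 0.0, -0.5]
grip_width: 0.06
finger_force: 0.0
```

Call:
play_rows:
  angular:
    - [0,0,0]
    - [0,0,0]
    - [0,0,0]
    - [0,0,0]
    - [0,0,0]
    - [0,0,0]
    - [0,0,0]
    - [0,0,0]
    - [0,0,0]
    - [0,0,0]
  delta_pos:
    - [-20,-17,0]
    - [-20,-17,0]
    - [-20,-17,0]
    - [-20,-17,0]
    - [-20,-17,0]
    - [-20,-17,0]
    - [-20,-17,0]
    - [-20,-17,0]
    - [-20,-17,0]
    - [-20,-17,0]
  fingers: [60,60,60,60,60,60,60,60,60,60]

```text
time: 1.87
tool_pos: [0.4743, 0.1764, 0.2024]
tool_rot: [-0.0, 0.15, 0.989, -0.0]
wrist_force: [0.3, 0.8, -0.6]
grip_width: 0.0598
finger_force: 0.0
```

Call:
play_rows:
  angular:
    - [0,0,0]
    - [0,0,0]
    - [0,0,0]
    - [0,0,0]
    - [0,0,0]
    - [0,0,0]
    - [0,0,0]
    - [0,0,0]
    - [0,0,0]
    - [0,0,0]
  delta_pos:
    - [-20,-17,0]
    - [-20,-17,0]
    - [-20,-17,0]
    - [-20,-17,0]
    - [-20,-17,0]
    - [-20,-17,0]
    - [-20,-17,0]
    - [-20,-17,0]
    - [0,0,0]
    - [0,0,0]
  fingers: [60,60,60,60,60,60,60,60,60,60]

```text
time: 2.7
tool_pos: [0.5866, -0.0017, 0.2019]
tool_rot: [-0.0, 0.152, 0.988, -0.0]
wrist_force: [0.2, 0.4, -0.5]
grip_width: 0.0599
finger_force: 0.0
```

```bash
cat >> h.py <<'E'
def to(P):
    o=env.get_obs(); q=np.array(o['tool_rot']); Rm=R.from_quat(q[[1,2,3,0]]).as_matrix()
    d=Rm.T@(np.array(P)-o['tool_pos'])*1000
    print('t',round(o['time'],2),'tcp',np.round(o['tool_pos'],4),'tool mm',d.round(1),'x-yaw',np.degrees(np.arctan2(Rm[1,0],Rm[0,0])).round(1),'tilt',np.degrees(np.arccos(-Rm[2,2])).round(2),'j',np.round(o['joint_pos'],2),'F',np.round(o['wrist_force'],1),'w',round(o['grip_width'],4),round(float(np.max(o['finger_force'])),1))
E
python3 - <<'E'
from h import *
to([.623,-.060,.120])
c=cam('scene'); cv2.imwrite('pics/s1.png',c['img'][100:300,150:450].repeat(2,0).repeat(2,1))
E
```

```text
t 2.7 tcp [ 0.5866 -0.0017  0.2019] tool mm [-52.2 -44.7  81.9] x-yaw 162.6 tilt 0.05 j [ 0.03  0.36 -0.09  1.72  0.04  1.06  1.19] F [ 0.2  0.4 -0.5] w 0.0599 0.0
```

Call:
play_rows:
  angular:
    - [0,0,-3]
    - [0,0,0]
    - [0,0,0]
    - [0,0,0]
    - [0,0,0]
    - [0,0,0]
    - [0,0,0]
  delta_pos:
    - [-14,-12,0]
    - [-14,-11,0]
    - [-14,-11,0]
    - [-12,-8,20]
    - [0,0,30]
    - [0,0,30]
    - [0,0,0]
  fingers: [50,50,50,50,50,50,50]

```text
time: 3.33
tool_pos: [0.6223, -0.0521, 0.1162]
tool_rot: [-0.006, 0.123, 0.992, 0.0]
wrist_force: [-1.7, 0.0, -0.7]
grip_width: 0.0499
finger_force: 0.0
```

```bash
python3 - <<'E'
from h import *
to([.623,-.060,.070])
C={n:cam(n) for n in('scene','top')}
for n in C:
  m=masks(C[n])
  for a,ce,r in m['red']: print(n,a,ce.round(1),[np.round(x,1) for x in r])
a=C['scene']['img'][130:260,200:360]; b=C['top']['img'][90:220,260:400]
cv2.imwrite('pics/close1.png',np.hstack([cv2.resize(a,(400,325),interpolation=2),cv2.resize(b,(350,325),interpolation=2)]))
E
```

```text
t 3.33 tcp [ 0.6223 -0.0521  0.1162] tool mm [-3.1 -7.5 46.1] x-yaw 165.9 tilt 0.65 j [ 0.1   0.52 -0.08  1.69  0.05  0.94  1.33] F [-1.7  0.  -0.7] w 0.0499 0.0
scene 269 [295.8 301.6] [array([296., 302.]), array([18., 16.]), np.float64(90.0)]
scene 186 [258.2 209.6] [array([258.4, 209.8]), array([11.6, 17.3]), np.float64(78.7)]
top 126 [205.9  88.4] [array([205.7,  88.4]), array([13. , 10.7]), np.float64(63.4)]
```

View pics/close1.png

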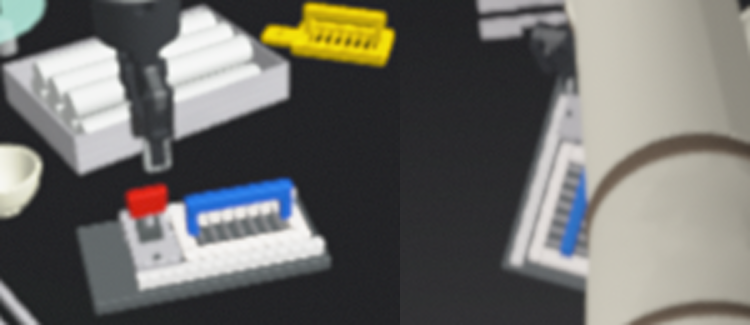

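The view shows the open gripper standing over the red T with nothing in the way. I correct by (-3,-8) mm, descend and grip.

Call:
play_rows:
  angular:
    - [0,0,0]
    - [0,0,0]
    - [0,0,0]
    - [0,0,0]
    - [0,0,0]
    - [0,0,0]
    - [0,0,0]
    - [0,0,0]
    - [0,0,0]
    - [0,0,0]
  delta_pos:
    - [-3,-8,0]
    - [0,0,12]
    - [0,0,12]
    - [0,0,12]
    - [0,0,8]
    - [0,0,0]
    - [0,0,0]
    - [0,0,0]
    - [0,0,0]
    - [0,0,0]
  fingers: [50,50,50,50,50,50,5,5,5,5]

```text
time: 4.27
tool_pos: [0.6291, -0.0627, 0.079]
tool_rot: [0.001, 0.124, 0.992, 0.0]
wrist_force: [-0.1, -0.7, 0.1]
grip_width: 0.0052
finger_force: 0.0
```

```bash
python3 - <<'E'
from h import *
to([.623,-.060,.070])
E
```

```text
t 4.27 tcp [ 0.6291 -0.0627  0.079 ] tool mm [6.6 1.1 9. ] x-yaw 165.8 tilt 0.06 j [ 0.11  0.57 -0.07  1.7   0.05  0.87  1.34] F [-0.1 -0.7  0.1] w 0.0052 0.0
```

```bash
python3 - <<'E'
from h import *
c=cam('scene');o=env.get_obs();print(proj(c,o['tool_pos']),proj(c,[.623,-.06,.098]),proj(c,[.623,-.06,.084]))
cv2.imwrite('pics/close2.png',cv2.resize(c['img'][140:260,200:360],(800,600),interpolation=2))
E
```

```text
(np.float64(256.73632716709875), np.float64(212.49347358559567)) (np.float64(258.9022930615582), np.float64(206.03713830964665)) (np.float64(259.28987400866185), np.float64(210.60358237403253))
```

View pics/close2.png

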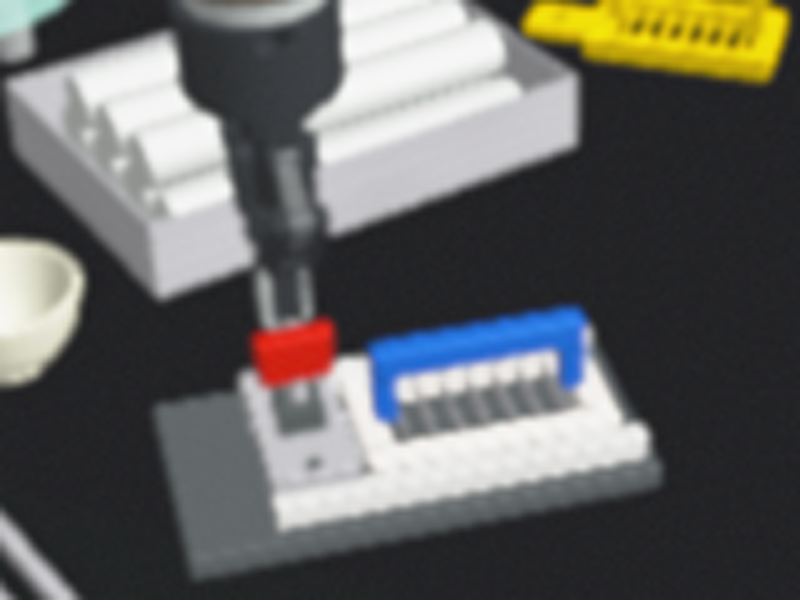

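The red bar hides the fingertips, and the fingers closed on nothing. I check the tip's position against the projection.

```bash
python3 - <<'E'
from h import *
c=cam('scene')
for r in masks(c)['red']: print(r[0],r[1].round(1))
Y=np.array([.25,.968,0])
P=np.array([.6223,-.0521,.1162])
for s in(-.03,0,.03): print('close1',s,np.round(proj(c,P+Y*s),1), np.round((np.array(proj(c,P+Y*s))-[200,130])*2.5))
P=np.array([.6291,-.0627,.079])
for s in(-.03,0,.03):
  for dz in (0,.013,.03): print('close2',s,dz, np.round((np.array(proj(c,P+Y*s+[0,0,dz]))-[200,140])*5))
to([.6,0,.1])
E
```

```text
269 [295.8 301.6]
176 [258.3 209.9]
close1 -0.03 [257.3 194.7] [143. 162.]
close1 0 [260.2 201.5] [151. 179.]
close1 0.03 [263.3 208.6] [158. 196.]
close2 -0.03 0 [270. 328.]
close2 -0.03 0.013 [268. 308.]
close2 -0.03 0.03 [265. 280.]
close2 0 0 [284. 362.]
close2 0 0.013 [282. 341.]
close2 0 0.03 [279. 313.]
close2 0.03 0 [298. 398.]
close2 0.03 0.013 [296. 377.]
close2 0.03 0.03 [294. 349.]
t 4.37 tcp [ 0.6289 -0.0628  0.0789] tool mm [ 43.4  53.7 -21.1] x-yaw 165.8 tilt 0.05 j [ 0.11  0.57 -0.07  1.7   0.05  0.87  1.34] F [-0.5  0.4 -0.2] w 0.0049 0.0
```

The tips cover only the bar's top edge. So the real fingertips stand about 20 mm higher than reported, just above the bar. I lift, open and go lower (open fingers clear the collar and bridge down to z≈50 mm reported either way), then close.

Call:
play_rows:
  angular:
    - [0,0,0]
    - [0,0,0]
    - [0,0,0]
    - [0,0,0]
    - [0,0,0]
    - [0,0,0]
    - [0,0,0]
    - [0,0,0]
    - [0,0,0]
    - [0,0,0]
  delta_pos:
    - [0,0,-15]
    - [0,0,-15]
    - [5,0,0]
    - [0,0,0]
    - [0,0,0]
    - [0,0,10]
    - [0,0,10]
    - [0,0,10]
    - [0,0,10]
    - [0,0,0]
  fingers: [5,5,50,50,50,50,50,50,50,50]

```text
time: 5.2
tool_pos: [0.621, -0.0613, 0.0646]
tool_rot: [-0.003, 0.124, 0.992, -0.0]
wrist_force: [-0.2, 0.6, -0.5]
grip_width: 0.0504
finger_force: 0.0
```

Call:
play_rows:
  angular:
    - [0,0,0]
    - [0,0,0]
    - [0,0,0]
    - [0,0,0]
    - [0,0,0]
    - [0,0,0]
  delta_pos:
    - [0,0,6]
    - [0,0,6]
    - [0,0,0]
    - [0,0,0]
    - [0,0,0]
    - [0,0,0]
  fingers: [50,50,50,50,50,50]

```text
time: 5.7
tool_pos: [0.6242, -0.0615, 0.0569]
tool_rot: [0.0, 0.124, 0.992, 0.0]
wrist_force: [-0.2, -0.6, 0.5]
grip_width: 0.05
finger_force: 0.0
```

```bash
python3 - <<'E'
from h import *
to([.623,-.060,.070])
c=cam('scene')
for r in masks(c)['red']: print(r[0],r[1].round(1))
cv2.imwrite('pics/close3.png',cv2.resize(c['img'][140:260,200:360],(800,600),interpolation=2))
E
```

```text
t 5.7 tcp [ 0.6242 -0.0615  0.0569] tool mm [  1.5   1.2 -13.1] x-yaw 165.8 tilt 0.05 j [ 0.11  0.59 -0.07  1.73  0.06  0.82  1.33] F [-0.2 -0.6  0.5] w 0.05 0.0
270 [295.8 301.6]
66 [253.2 210.6]
```

View pics/close3.png

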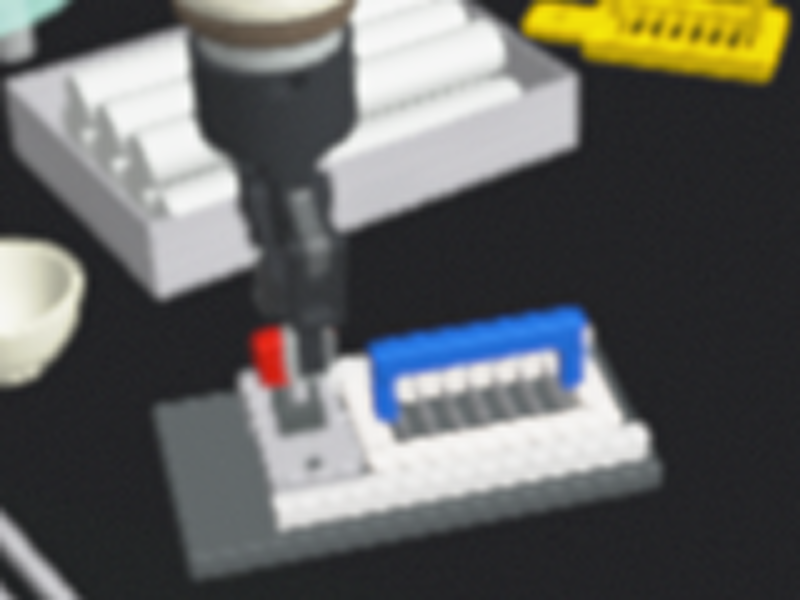

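The near finger now stands in front of the bar. Closing.

Call:
play_rows:
  angular:
    - [0,0,0]
    - [0,0,0]
    - [0,0,0]
    - [0,0,0]
    - [0,0,0]
    - [0,0,0]
  delta_pos:
    - [0,0,0]
    - [0,0,0]
    - [0,0,0]
    - [0,0,0]
    - [0,0,0]
    - [0,0,0]
  fingers: [5,5,5,5,5,5]

```text
time: 6.25
tool_pos: [0.6242, -0.0604, 0.0569]
tool_rot: [0.0, 0.123, 0.992, 0.001]
wrist_force: [-0.5, 4.0, 4.3]
grip_width: 0.0112
finger_force: 60.9
```

Gripped (60 N). Lift 16 mm.

Call:
play_rows:
  angular:
    - [0,0,0]
    - [0,0,0]
    - [0,0,0]
    - [0,0,0]
    - [0,0,0]
    - [0,0,0]
    - [0,0,0]
    - [0,0,0]
    - [0,0,0]
    - [0,0,0]
  delta_pos:
    - [0,0,-3]
    - [0,0,-3]
    - [0,0,-3]
    - [0,0,-3]
    - [0,0,-2]
    - [0,0,-2]
    - [0,0,0]
    - [0,0,0]
    - [0,0,0]
    - [0,0,0]
  fingers: [5,5,5,5,5,5,5,5,5,5]

```text
time: 7.08
tool_pos: [0.6239, -0.0604, 0.0709]
tool_rot: [-0.0, 0.124, 0.992, 0.001]
wrist_force: [6.3, 5.0, -10.1]
grip_width: 0.0114
finger_force: 59.0
```

```bash
python3 - <<'E'
from h import *
to([.623,-.060,.070])
E
```

```text
t 7.08 tcp [ 0.6239 -0.0604  0.0709] tool mm [1.  0.2 0.9] x-yaw 165.8 tilt 0.06 j [ 0.11  0.57 -0.07  1.72  0.05  0.85  1.34] F [  6.3   5.  -10.1] w 0.0114 59.0
```

Lifted 14 mm, with the spring force as expected. Lift 2 mm more and start the twist.

Call:
play_rows:
  angular:
    - [0,0,0]
    - [0,0,0]
    - [0,0,5]
    - [0,0,5]
    - [0,0,0]
  delta_pos:
    - [0,0,-1.5]
    - [0,0,-1]
    - [0,0,0]
    - [0,0,0]
    - [0,0,0]
  fingers: [5,5,5,5,5]

```text
time: 7.5
tool_pos: [0.624, -0.06, 0.0733]
tool_rot: [-0.0, 0.212, 0.977, 0.001]
wrist_force: [5.7, 4.5, -11.1]
grip_width: 0.0112
finger_force: 58.9
```

```bash
python3 - <<'E'
from h import *
to([.623,-.060,.070]); print(env.get_obs()['ft_torque'])
E
```

```text
t 7.5 tcp [ 0.624  -0.06    0.0733] tool mm [ 0.9 -0.4  3.3] x-yaw 155.6 tilt 0.08 j [ 0.08  0.57 -0.03  1.72  0.02  0.85  1.18] F [  5.7   4.5 -11.1] w 0.0112 58.9
[ 0.9141009  -1.28879635 -0.01492812]
```

No twist torque, so it turns freely. Continue to about 75°, then lower a little and release.

Call:
play_rows:
  angular:
    - [0,0,6.5]
    - [0,0,6.5]
    - [0,0,6.5]
    - [0,0,6.5]
    - [0,0,6.5]
    - [0,0,6.5]
    - [0,0,6.5]
    - [0,0,6.5]
    - [0,0,6.5]
    - [0,0,6.5]
  delta_pos:
    - [0,0,0]
    - [0,0,0]
    - [0,0,0]
    - [0,0,0]
    - [0,0,0]
    - [0,0,0]
    - [0,0,0]
    - [0,0,0]
    - [0,0,0]
    - [0,0,0]
  fingers: [5,5,5,5,5,5,5,5,5,5]

```text
time: 8.33
tool_pos: [0.6259, -0.0585, 0.074]
tool_rot: [0.0, 0.704, 0.711, 0.002]
wrist_force: [9.0, 5.5, -10.7]
grip_width: 0.0111
finger_force: 59.0
```

Call:
play_rows:
  angular:
    - [0,0,0]
    - [0,0,0]
    - [0,0,0]
    - [0,0,0]
  delta_pos:
    - [0,0,0]
    - [0,0,1]
    - [0,0,1]
    - [0,0,0]
  fingers: [5,5,5,5]

```text
time: 8.67
tool_pos: [0.6259, -0.0584, 0.0719]
tool_rot: [0.0, 0.702, 0.713, 0.002]
wrist_force: [8.5, 6.0, -10.0]
grip_width: 0.0112
finger_force: 59.0
```

```bash
python3 - <<'E'
from h import *
to([.623,-.060,.070]); print(env.get_obs()['ft_torque'])
E
```

```text
t 8.67 tcp [ 0.6259 -0.0584  0.0719] tool mm [-1.5 -2.9  1.9] x-yaw 90.9 tilt 0.23 j [-0.12  0.58  0.24  1.73 -0.18  0.85  0.21] F [  8.5   6.  -10. ] w 0.0112 59.0
[ 1.36744783 -1.88603351 -0.02198038]
```

Call:
play_rows:
  angular:
    - [0,0,0]
    - [0,0,0]
    - [0,0,0]
    - [0,0,0]
    - [0,0,0]
    - [0,0,0]
    - [0,0,0]
    - [0,0,0]
    - [0,0,0]
    - [0,0,0]
  delta_pos:
    - [0,0,0]
    - [0,0,0]
    - [0,0,0]
    - [0,0,0]
    - [0,0,-15]
    - [0,0,-20]
    - [0,0,-20]
    - [0,0,-20]
    - [0,0,0]
    - [0,0,0]
  fingers: [30,30,30,30,30,30,30,30,30,30]

```text
time: 9.5
tool_pos: [0.6246, -0.0623, 0.1495]
tool_rot: [0.001, 0.703, 0.712, 0.001]
wrist_force: [-0.2, -0.2, -0.1]
grip_width: 0.0305
finger_force: 0.0
```

```bash
python3 - <<'E'
from h import *
c=cam('scene'); t=cam('top')
for n,q in(('s',c),('t',t)):
  m=masks(q)
  for k in m:
    for r in m[k]: print(n,k,r[0],r[1].round(1),np.round(r[2][1],1),round(r[2][2]))
to([.533,-.033,.14])
cv2.imwrite('pics/close4.png',cv2.resize(c['img'][140:260,200:360],(800,600),interpolation=2))
E
```

```text
s red 269 [295.8 301.6] [18. 16.] 90
s red 148 [257.9 205.4] [17.   9.9] 45
s blue 410 [294.9 208.9] [16.1 44.7] 79
s green 13424 [424.8 320.6] [121.5 127.7] 41
t red 126 [205.9  88.4] [13.  10.7] 63
t green 9627 [183.9 206.3] [115.1  87.3] 83
t 9.6 tcp [ 0.6229 -0.0618  0.1472] tool mm [ 29.9 -89.5   7.3] x-yaw 90.7 tilt 0.07 j [-0.14  0.49  0.26  1.68 -0.15  0.99  0.19] F [-0.5  0.1 -0.1] w 0.0301 0.0
```

View pics/close4.png

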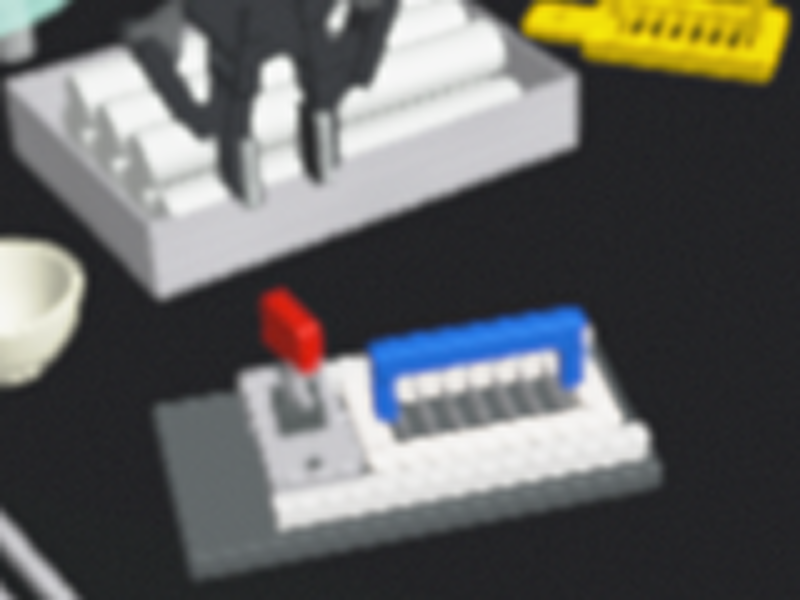

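The picture shows the red T turned crosswise and raised at about (290,330) in the crop, with the frame still in place: latched. Now turn back to the slicer's axis and go over the blue bar.

Call:
play_rows:
  angular:
    - [0,0,-7.1]
    - [0,0,-7.1]
    - [0,0,-7.1]
    - [0,0,-7.1]
    - [0,0,-7.1]
    - [0,0,-7.1]
    - [0,0,-7.1]
    - [0,0,-7.1]
    - [0,0,-7.1]
    - [0,0,-7.1]
  delta_pos:
    - [0,0,0]
    - [0,0,0]
    - [0,0,0]
    - [0,0,0]
    - [0,0,0]
    - [0,0,0]
    - [0,0,0]
    - [0,0,0]
    - [0,0,0]
    - [0,0,0]
  fingers: [40,40,40,40,40,40,40,40,40,40]

```text
time: 10.43
tool_pos: [0.6224, -0.0615, 0.1462]
tool_rot: [-0.002, 0.155, 0.988, -0.0]
wrist_force: [0.3, 0.5, 0.0]
grip_width: 0.0402
finger_force: 0.0
```

Call:
play_rows:
  angular:
    - [0,0,-1.4]
    - [0,0,0]
    - [0,0,0]
    - [0,0,0]
    - [0,0,0]
    - [0,0,0]
    - [0,0,0]
  delta_pos:
    - [0,0,0]
    - [24,0,0]
    - [24,0,0]
    - [24,0,0]
    - [23,0,0]
    - [0,0,0]
    - [0,0,0]
  fingers: [40,40,40,40,40,40,40]

```text
time: 11.02
tool_pos: [0.5314, -0.0336, 0.1473]
tool_rot: [-0.001, 0.147, 0.989, -0.0]
wrist_force: [0.5, -0.4, 0.1]
grip_width: 0.0397
finger_force: 0.0
```

```bash
python3 - <<'E'
from h import *
to([.532,-.033,.037])
E
```

```text
t 11.02 tcp [ 0.5314 -0.0336  0.1473] tool mm [ -0.6   0.8 110.3] x-yaw 163.1 tilt 0.09 j [ 0.04  0.33 -0.03  1.91  0.01  0.91  1.28] F [ 0.5 -0.4  0.1] w 0.0397 0.0
```

Well aligned. Descend 100 mm, settle, then another 10, and close.

Call:
play_rows:
  angular:
    - [0,0,0]
    - [0,0,0]
    - [0,0,0]
    - [0,0,0]
    - [0,0,0]
    - [0,0,0]
    - [0,0,0]
    - [0,0,0]
    - [0,0,0]
  delta_pos:
    - [0,0,20]
    - [0,0,20]
    - [0,0,20]
    - [0,0,15]
    - [0,0,10]
    - [0,0,8]
    - [0,0,7]
    - [0,0,0]
    - [0,0,0]
  fingers: [40,40,40,40,40,40,40,40,40]
  newtons: 100

```text
time: 11.77
tool_pos: [0.5331, -0.034, 0.0479]
tool_rot: [0.0, 0.147, 0.989, 0.0]
wrist_force: [0.5, -0.3, 0.6]
grip_width: 0.0399
finger_force: 0.0
```

Call:
play_rows:
  angular:
    - [0,0,0]
    - [0,0,0]
    - [0,0,0]
    - [0,0,0]
  delta_pos:
    - [0,0,5]
    - [0,0,4]
    - [0,0,0]
    - [0,0,0]
  fingers: [40,40,40,40]

```text
time: 12.1
tool_pos: [0.5327, -0.034, 0.0389]
tool_rot: [-0.0, 0.146, 0.989, 0.0]
wrist_force: [1.5, 0.3, -0.4]
grip_width: 0.0401
finger_force: 0.0
```

Call:
play_rows:
  angular:
    - [0,0,0]
    - [0,0,0]
    - [0,0,0]
    - [0,0,0]
    - [0,0,0]
    - [0,0,0]
  delta_pos:
    - [0,0,0]
    - [0,0,0]
    - [0,0,0]
    - [0,0,0]
    - [0,0,0]
    - [0,0,0]
  fingers: [5,5,5,5,5,5]

```text
time: 12.6
tool_pos: [0.5332, -0.0336, 0.0393]
tool_rot: [0.0, 0.146, 0.989, 0.0]
wrist_force: [-0.3, 1.9, 5.1]
grip_width: 0.011
finger_force: 98.8
```

```bash
python3 - <<'E'
from h import *
to([.532,-.033,.037])
c=cam('scene')
cv2.imwrite('pics/close5.png',cv2.resize(c['img'][140:260,200:360],(800,600),interpolation=2))
E
```

```text
t 12.6 tcp [ 0.5332 -0.0336  0.0393] tool mm [1.4 0.2 2.3] x-yaw 163.2 tilt 0.05 j [ 0.03  0.49 -0.03  1.97  0.02  0.68  1.27] F [-0.3  1.9  5.1] w 0.011 98.8
```

View pics/close5.png

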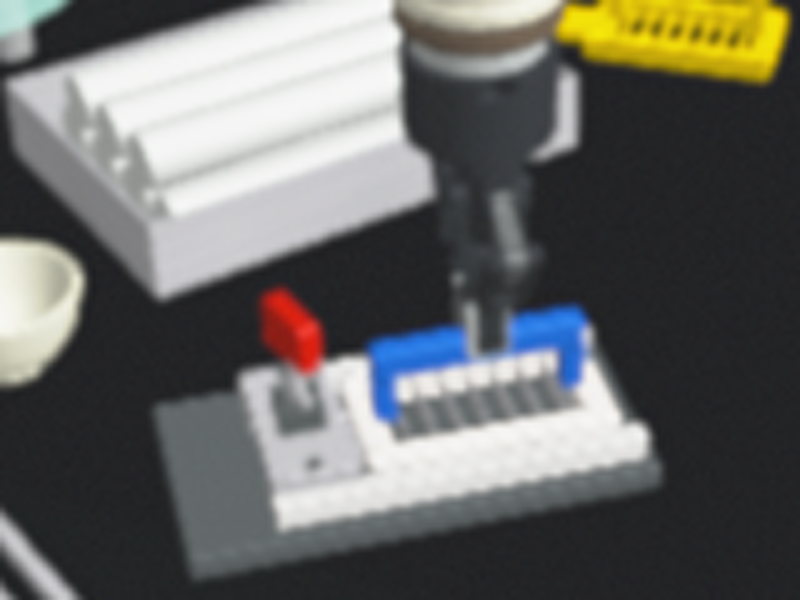

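The fingers hold the blue bar, tips level with its lower edge; the T is still raised and crosswise. Slide 70 mm along the slicer's -x (tool +x).

Call:
play_rows:
  angular:
    - [0,0,0]
    - [0,0,0]
    - [0,0,0]
    - [0,0,0]
    - [0,0,0]
  delta_pos:
    - [4,0,0]
    - [5,0,0]
    - [6,0,0]
    - [0,0,0]
    - [0,0,0]
  fingers: [5,5,5,5,5]

```text
time: 13.07
tool_pos: [0.5182, -0.0299, 0.0393]
tool_rot: [0.0, 0.146, 0.989, -0.0]
wrist_force: [1.5, -0.7, 6.8]
grip_width: 0.0105
finger_force: 99.1
```

```bash
python3 - <<'E'
from h import *
to([.532-.068*.956,-.033+.068*.294,.039]); print(env.get_obs()['ft_torque'])
c=cam('scene')
for r in masks(c)['blue']: print(r[0],r[1].round(1))
E
```

```text
t 13.07 tcp [ 0.5182 -0.0299  0.0393] tool mm [53.9  1.3  0.3] x-yaw 163.2 tilt 0.02 j [ 0.03  0.47 -0.03  2.01  0.02  0.67  1.26] F [ 1.5 -0.7  6.8] w 0.0105 99.1
[-0.22347191 -0.25515178  0.00532766]
178 [287.7 209.8]
157 [316.3 205.3]
```

Low force and the bar moves along with the tool. Continue.

Call:
play_rows:
  angular:
    - [0,0,0]
    - [0,0,0]
    - [0,0,0]
    - [0,0,0]
    - [0,0,0]
    - [0,0,0]
    - [0,0,0]
    - [0,0,0]
    - [0,0,0]
    - [0,0,0]
  delta_pos:
    - [6,0,0]
    - [7,0,0]
    - [7,0,0]
    - [7,0,0]
    - [7,0,0]
    - [7,0,0]
    - [7,0,0]
    - [7,0,0]
    - [0,0,0]
    - [0,0,0]
  fingers: [5,5,5,5,5,5,5,5,5,5]

```text
time: 13.95
tool_pos: [0.4655, -0.0135, 0.0392]
tool_rot: [0.0, 0.146, 0.989, 0.0]
wrist_force: [1.7, -1.5, 7.6]
grip_width: 0.0109
finger_force: 99.4
```

```bash
python3 - <<'E'
from h import *
to([.532-.068*.956,-.033+.068*.294,.039]); print(env.get_obs()['ft_torque'])
c=cam('scene')
for r in masks(c)['blue']: print(r[0],r[1].round(1))
for r in masks(c)['red']: print(r[0],r[1].round(1))
E
```

```text
t 13.95 tcp [ 0.4655 -0.0135  0.0392] tool mm [-1.2  0.9  0.2] x-yaw 163.2 tilt 0.02 j [ 0.    0.4  -0.03  2.13  0.02  0.61  1.23] F [ 1.7 -1.5  7.6] w 0.0109 99.4
[-0.31574711 -0.61883487  0.02721932]
184 [308.2 206.4]
153 [336.3 202. ]
269 [295.8 301.6]
148 [257.9 205.4]
```

Slid 70 mm. Lift 80 mm and check.

Call:
play_rows:
  angular:
    - [0,0,0]
    - [0,0,0]
    - [0,0,0]
    - [0,0,0]
    - [0,0,0]
    - [0,0,0]
    - [0,0,0]
    - [0,0,0]
    - [0,0,0]
    - [0,0,0]
  delta_pos:
    - [0,0,-4]
    - [0,0,-8]
    - [0,0,-10]
    - [0,0,-12]
    - [0,0,-12]
    - [0,0,-12]
    - [0,0,-12]
    - [0,0,-10]
    - [0,0,0]
    - [0,0,0]
  fingers: [5,5,5,5,5,5,5,5,5,5]

```text
time: 14.83
tool_pos: [0.4655, -0.0136, 0.1192]
tool_rot: [0.0, 0.146, 0.989, 0.0]
wrist_force: [0.4, 0.1, -5.0]
grip_width: 0.0108
finger_force: 98.1
```

```bash
python3 - <<'E'
from h import *
to([.436,.363,.119]); print(env.get_obs()['ft_torque'])
c=cam('scene')
cv2.imwrite('pics/close6.png',cv2.resize(c['img'][110:260,220:420],(800,600),interpolation=2))
E
```

```text
t 14.83 tcp [ 0.4655 -0.0136  0.1192] tool mm [1.373e+02 3.520e+02 2.000e-01] x-yaw 163.2 tilt 0.02 j [ 0.    0.26 -0.04  2.09  0.01  0.8   1.24] F [ 0.4  0.1 -5. ] w 0.0108 98.1
[0.00786765 0.02381135 0.03450678]
```

View pics/close6.png

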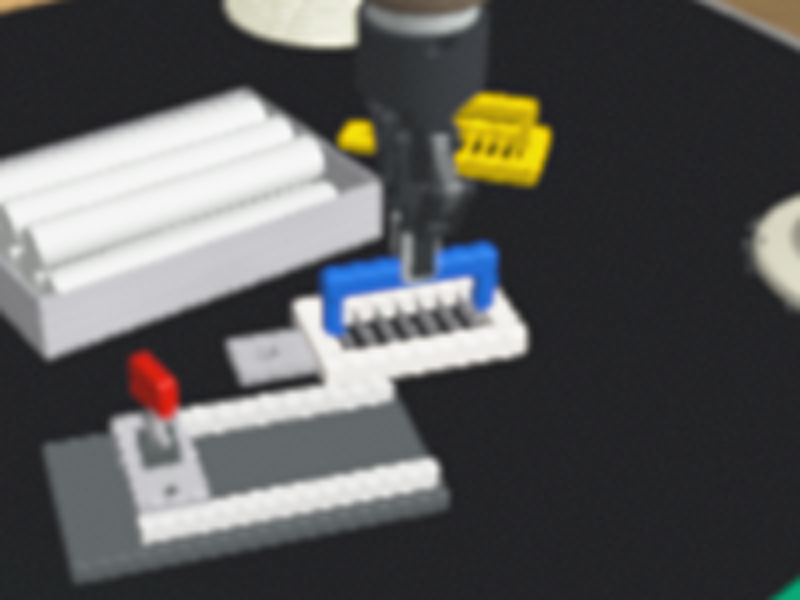

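The frame hangs level in the gripper clear of the slicer, the T still up. Carry it to the board.

Call:
play_rows:
  angular:
    - [0,0,0]
    - [0,0,0]
    - [0,0,0]
    - [0,0,0]
    - [0,0,0]
    - [0,0,0]
    - [0,0,0]
    - [0,0,0]
    - [0,0,0]
    - [0,0,0]
  delta_pos:
    - [3,8,0]
    - [5,13,0]
    - [7,18,0]
    - [8,20,0]
    - [8,20,0]
    - [8,20,0]
    - [8,20,0]
    - [8,20,0]
    - [8,20,0]
    - [8,20,0]
  fingers: [5,5,5,5,5,5,5,5,5,5]

```text
time: 15.72
tool_pos: [0.4482, 0.1796, 0.1179]
tool_rot: [-0.001, 0.146, 0.989, -0.0]
wrist_force: [0.5, 0.1, -4.8]
grip_width: 0.0106
finger_force: 98.1
```

Call:
play_rows:
  angular:
    - [0,0,0]
    - [0,0,0]
    - [0,0,0]
    - [0,0,0]
    - [0,0,0]
    - [0,0,0]
    - [0,0,0]
    - [0,0,0]
    - [0,0,0]
    - [0,0,0]
  delta_pos:
    - [8,20,0]
    - [8,20,0]
    - [8,20,0]
    - [8,20,0]
    - [8,20,0]
    - [8,20,0]
    - [7,18,0]
    - [6,15,0]
    - [4,12,0]
    - [1,8,0]
  fingers: [5,5,5,5,5,5,5,5,5,5]

```text
time: 16.55
tool_pos: [0.4347, 0.3649, 0.1179]
tool_rot: [-0.001, 0.145, 0.989, -0.0]
wrist_force: [0.3, -0.5, -5.6]
grip_width: 0.0108
finger_force: 98.1
```

Call:
play_rows:
  angular:
    - [0,0,0]
    - [0,0,0]
    - [0,0,0]
  delta_pos:
    - [0,0,0]
    - [0,0,0]
    - [0,0,0]
  fingers: [5,5,5]

```text
time: 16.8
tool_pos: [0.4368, 0.3613, 0.1185]
tool_rot: [-0.0, 0.147, 0.989, -0.001]
wrist_force: [-0.4, -1.0, -5.2]
grip_width: 0.0109
finger_force: 98.2
```

```bash
python3 - <<'E'
from h import *
to([.436,.363,.039]); print(env.get_obs()['ft_torque'])
E
```

```text
t 16.8 tcp [0.4368 0.3613 0.1185] tool mm [ 1.2  1.6 79.5] x-yaw 163.1 tilt 0.1 j [-0.58  0.43 -0.19  1.84  0.1   0.88  0.45] F [-0.4 -1.  -5.2] w 0.0109 98.2
[-0.03022096 -0.0019582   0.03849185]
```

Over the board. Lower 72 mm, then the rest gently.

Call:
play_rows:
  angular:
    - [0,0,0]
    - [0,0,0]
    - [0,0,0]
    - [0,0,0]
    - [0,0,0]
    - [0,0,0]
    - [0,0,0]
    - [0,0,0]
    - [0,0,0]
    - [0,0,0]
  delta_pos:
    - [0,0,8]
    - [0,0,12]
    - [0,0,14]
    - [0,0,14]
    - [0,0,12]
    - [0,0,8]
    - [0,0,4]
    - [0,0,0]
    - [0,0,0]
    - [0,0,0]
  fingers: [5,5,5,5,5,5,5,5,5,5]

```text
time: 17.63
tool_pos: [0.4371, 0.3634, 0.0476]
tool_rot: [0.0, 0.146, 0.989, 0.001]
wrist_force: [-0.9, -0.1, -3.8]
grip_width: 0.0107
finger_force: 98.1
```

Call:
play_rows:
  angular:
    - [0,0,0]
    - [0,0,0]
    - [0,0,0]
    - [0,0,0]
    - [0,0,0]
    - [0,0,0]
    - [0,0,0]
    - [0,0,0]
    - [0,0,0]
  delta_pos:
    - [0,0,1]
    - [0,0,1]
    - [0,0,1]
    - [0,0,1]
    - [0,0,1]
    - [0,0,1]
    - [0,0,0.5]
    - [0,0,0]
    - [0,0,0]
  fingers: [5,5,5,5,5,5,5,5,5]

```text
time: 18.38
tool_pos: [0.4365, 0.3629, 0.0403]
tool_rot: [-0.0, 0.146, 0.989, -0.0]
wrist_force: [-0.6, -0.1, -4.5]
grip_width: 0.0105
finger_force: 98.1
```

```bash
python3 - <<'E'
from h import *
to([.436,.363,.039]); print(env.get_obs()['ft_torque'])
E
```

```text
t 18.38 tcp [0.4365 0.3629 0.0403] tool mm [ 0.5 -0.   1.3] x-yaw 163.2 tilt 0.01 j [-0.6   0.54 -0.18  1.88  0.14  0.73  0.42] F [-0.6 -0.1 -4.5] w 0.0105 98.1
[ 0.03495692  0.10000226 -0.0008656 ]
```

Call:
play_rows:
  angular:
    - [0,0,0]
    - [0,0,0]
    - [0,0,0]
    - [0,0,0]
    - [0,0,0]
    - [0,0,0]
  delta_pos:
    - [0,0,0.5]
    - [0,0,0.5]
    - [0,0,0.5]
    - [0,0,0.5]
    - [0,0,0]
    - [0,0,0]
  fingers: [5,5,5,5,5,5]

```text
time: 18.88
tool_pos: [0.4366, 0.3632, 0.0393]
tool_rot: [0.0, 0.146, 0.989, 0.0]
wrist_force: [-2.5, -2.0, 5.9]
grip_width: 0.0105
finger_force: 99.5
```

It rests on the board (force reversed to +6 N). Release, rise, and look.

Call:
play_rows:
  angular:
    - [0,0,0]
    - [0,0,0]
    - [0,0,0]
    - [0,0,0]
    - [0,0,0]
    - [0,0,0]
    - [0,0,0]
    - [0,0,0]
    - [0,0,0]
    - [0,0,0]
  delta_pos:
    - [0,0,0]
    - [0,0,0]
    - [0,0,0]
    - [0,0,0]
    - [0,0,0]
    - [0,0,-10]
    - [0,0,-20]
    - [0,0,-25]
    - [0,0,-25]
    - [0,0,-25]
  fingers: [40,40,40,40,40,40,40,40,40,40]

```text
time: 19.72
tool_pos: [0.4364, 0.3628, 0.1451]
tool_rot: [-0.0, 0.146, 0.989, 0.0]
wrist_force: [0.2, 0.2, 0.4]
grip_width: 0.0396
finger_force: 0.0
```

Call:
play_rows:
  angular:
    - [0,0,0]
    - [0,0,0]
    - [0,0,0]
  delta_pos:
    - [0,0,-20]
    - [0,0,0]
    - [0,0,0]
  fingers: [40,40,40]

```text
time: 19.97
tool_pos: [0.4375, 0.3637, 0.1655]
tool_rot: [0.001, 0.146, 0.989, 0.001]
wrist_force: [0.5, -0.0, 0.1]
grip_width: 0.04
finger_force: 0.0
```

```bash
python3 - <<'E'
from h import *
to([.436,.363,.039])
c=cam('scene'); m=masks(c)
for k in('red','blue'):
  for r in m[k]: print(k,r[0],r[1].round(1))
cv2.imwrite('pics/end.png',cv2.resize(c['img'][160:400,210:530],(800,600),interpolation=2))
E
```

```text
t 19.97 tcp [0.4375 0.3637 0.1655] tool mm [  1.6  -1.5 126.5] x-yaw 163.2 tilt 0.22 j [-0.58  0.37 -0.2   1.8   0.09  0.97  0.46] F [ 0.5 -0.   0.1] w 0.04 0.0
red 270 [295.8 301.6]
red 148 [257.9 205.4]
blue 606 [439.3 292.3]
```

View pics/end.png

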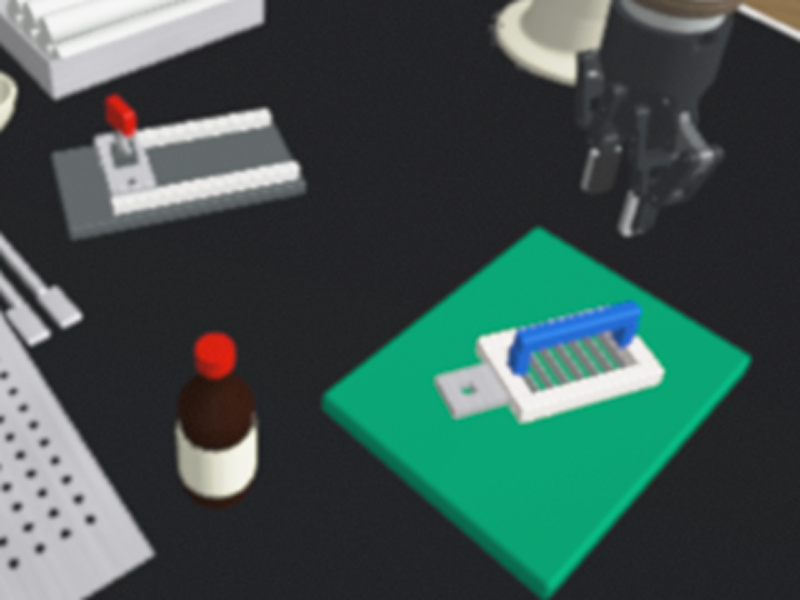

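The frame lies flat well within the board, crop (435–665, 300–420). The T is still up at (120,115), the bottle and tongs are in place, and the gripper is clear.

```bash
python3 -c "
from plant import env
print(env.hand_in())"
```

```text
the job is handed in; nothing more can be done
None
```

The job is handed in (the hand-in returned no verdict): my last picture before it showed the plunger latched up, the blade frame flat within the green board's edges, and the bottle and tongs in place; the bowl was mostly out of that crop, but the arm never went near it.

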